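# Reset the coffee grinder's burr setting under its clip-on cover

## Task

Set the coffee grinder for the coffee break: pinch the two side tabs of its white top cover together, lift the cover straight off and stand it upright on the bare table. Turn the adjustment ring clockwise until the burrs touch, then back it off three clicks and let go. Then take the cover by its two plain sides, without squeezing the tabs, and press it back onto the grinder until it is fully down and both tabs have snapped out; leave the glasses and sugar pot alone.

Things in the scene. Friction and masses are not known exactly. Their poses are not given: they have to be found in the camera images.
- grinder: Coffee grinder fixed to the table: black foot 150 x 120 mm, steel column, steel head whose flat top is 140 (x) x 116 (y) mm and 150 mm above the table; glass cup under its front (-x). Origin: on the table below the ring's axis; z up, x to the back. A low plastic frame, 76 (x) x 88 (y) mm outside, up to 18 mm above the top, surrounds the ring; catch lips overhang at mid +y and -y.
- grinder_top (a point): Point on the ring's axis at the level of the grinder's flat top (150 mm above the table). The cover drops into the frame (64 x 62 mm inside, rounded edges, 2 mm play all round) until its underside is at this level. Axes as the grinder's.
- ring (a joint): Adjustment ring under the cover, rad: 0 = burrs touch (hard stop), growing as it opens, counterclockwise from above. One click = 0.349 rad (20 deg): spring notches at 0, 0.349, 0.698, 1.047 and so on pull it in; far stop 2.3; turning takes up to 0.2 N m. Starts four or five clicks open. Its steel cross-bar lies along the grinder's x at 0, its end with a small white dot to the front (-x).
- ring_bar (a point): Centre of the top face of the ring's upright steel cross-bar, on the axis, 193 mm above the table. The bar is 40 mm long, 14 mm thick and reaches from 11 to 43 mm above the grinder's flat top. The point's x axis lies along the bar (dot end at -x) and turns with the ring.
- cover: White plastic cap 60 (x) x 58 (y) x 50 mm high, open underneath, about 0.1 kg, clipped to the grinder over the ring, its axes along the grinder's. Origin: centre of its underside; z up. The -x and +x sides are plain walls 58 mm wide (grip here to put it back). The -y and +y sides each carry a grey ribbed sliding tab, 68 mm over both when out. Fits either way round (half turn).
- cover_top (a point): Centre of the cover's flat top, 50 mm above its underside. Pressed down with some 3 to 15 N the sloped noses of the tabs' hooks click under the grinder's catch lips; with both tabs pressed in the cover lifts off freely.
- tab_left (a joint): Travel in m of the tab on the cover's +y side: 0 = out (latched), 0.006 = fully pressed inward; sprung, about 1.5 N to press fully.
- tab_right (a joint): Travel in m of the tab on the cover's -y side: 0 = out, 0.006 = fully pressed inward; same spring.
- tab_left_pad (a point): Centre of the ribbed pad of the +y tab, 34 mm from the cover's axis when out and 39 mm above its underside; the pad is 22 mm wide and reaches up to 46 mm above the underside.
- tab_right_pad (a point): The same on the -y tab.
- tray: Round steel tray, 230 mm across, 10 mm high, fixed, to one side; origin under its centre. Carries the sugar pot and two glasses.
- sugar_pot: Lidded steel sugar pot, 84 mm across, 74 mm high, on the tray; origin under its centre. Do not disturb.
- glass0: Upturned drinking glass, 68 mm across, 88 mm high, on the tray; origin under its centre. Do not disturb.
- glass1: Second such glass. Do not disturb.
- cake_tin: Aluminium cake tin 260 x 180 mm, 50 mm high, fixed, on the other side; origin under its centre.
Not all that is in view belongs to the job. What is shaped like the grinder but green or turquoise is not meant.

How it is judged:
By the outcome, as a careful person would: the job done as asked, in the order asked, and still so for the second after the job is handed in, with the robot touching nothing.
It also fails if it takes over 69 s, if anything falls off the work surface, if the arm or the gripper's body presses on something with over 40 N, if the wrist force passes 120 N, or if a joint passes its speed limit or range.

## Robot

A 7-joint arm with a two-finger parallel gripper is mounted at the origin on the work surface. World frame = base frame: x ahead of the robot, y to its left, z up, the work surface at z = 0. Lengths are in m, angles in rad, forces in N, time in s.
With the tool pointing down it reaches from about 0.425 to 0.925 m from the base axis. Payload 6.8 kg.
Tool frame: the origin (TCP) lies on the centre line of the jaws, within the pads' length; the fingertips stand 19 mm ahead of it and the grasp point (between the pads) is the TCP; z points along the fingers, y is the line along which they close (so a half turn about z gives the same grasp; the last joint's range is limited). The gripper opens to 85 mm and grips with 20 to 120 N. Pads are 22 mm wide; open, the fingers measure 114 mm over their backs; the gripper's body (76 mm by 85 mm) begins 54 mm behind the grasp point. The pads swing forward as they close: fully open they stand 13 mm farther back than shut.
Start: joints at [-1.279, 0.477, 0.022, 1.555, -0.011, 1.109, -0.083], TCP at [0.263, 0.622, 0.25] pointing down, gripper open.
Joint ranges: [-2.96, 2.96], [-0.34, 2.1], [-1.41, 1.46], [0.24, 2.44], [-1.37, 4.51], [0.17, 1.92], [-2.96, 2.96]. Speed limits (rad/s): [2.39, 2.39, 3.14, 3.14, 3.14, 3.14, 3.14].

## Interface

Orientations are given as a rotation vector (axis times angle).
In Python, from bench import r gives the robot as it stands. The module is installed in compiled form; this text tells all that it offers.
- The arm moves only by the tool arm_command, never from a script. Its argument "rows" is a list of rows, each an object of numbers: "fingers": the opening, from -1 (shut) to 1 (fully open); "x", "y", "z": the shift along the tool's x, y, z in m; "ax", "ay", "az": the turn, a rotation vector about the tool's x, y, z in degrees. In form: [{"fingers": .., "x": .., "y": .., "z": .., "ax": .., "ay": .., "az": ..}, ...]. A call has 1 to 10 rows; each row shifts and turns the commanded pose from where the row before left it, along the tool's axes as they then stand; what a row does not reach is not made up. A row lasts 1/12 s, in which the tool goes at most 41.7 mm and 7.16 degrees, less where a joint would pass 70% of its speed; a pose out of reach is approached as far as the arm can. A call is refused whole if a number of a shift passes 0.0417 or a number of a turn 7.16, either way. A call with a gripper value outside its range is refused whole. The fingers move at their own pace and stop on an object; "grip_force" is the grip in N (left out, the last holds). Time passes only in rows, so rows that do not move let the fingers close. It gives the time, the measured TCP pose, the force, the opening and the grip force at its end, in the units of the state.
- r.get_obs(): the state, without advancing time (a new reading comes with each control period).
- r.grab_frame(name): name is "scene" or "side" or "wrist"; returns a dict with "frame" (384x512x3 uint8, red, green, blue), "depth" (384x512 float32, m along the optical axis (not along the pixel's ray), 0 where there is no reading), "K" (3x3 intrinsics, pixels), "distortion" ([k1, k2, p1, p2, k3] as OpenCV has them; the pictures are not rectified), "world_from_camera" (4x4, takes a point from camera to world coordinates). Camera axes: x right, y down, z forward; pixel columns grow to the right and rows downward; lengths in m; the calibration is good to about 2 mm. A picture is of the moment at which its call begins.
- r.hand_in(): hands the job in; it is judged then, once.
The state is a dict: "clock": time; "joints": joint angles; "qvel": joint speeds; "tau": joint torques, N m; "tcp_pos": TCP position; "orientation": TCP orientation; "contact_force": force on the tool from outside, world axes, zero at the start; "moment": the same for the moment, N m; "grip_width": finger opening in m; "gripper_force": force on a finger pad.
Only numpy, scipy, OpenCV 4.12 (cv2) and the standard library are available. Lean on these libraries where they do the work, as an engineer would, in place of code of your own. Each camera call takes 0.05 s, during which the arm holds its last target. There are 200 camera calls.

## Working session

There is one attempt and no reset: what is moved stays moved. The work goes in short steps, Python scripts to look and compute and a tool call to move; the robot and the scene stay as the last step left them, time stands still between calls to the robot, and variables do not carry over. Pictures are saved under pics/ and viewed, at most 10 in all, crops included, and the job is handed in when it is done.

Besides the shell and the picture viewer there is one more tool, called in YAML: its name, and indented under it one key for each argument. arm_command: Moves the arm, as the interface text tells. Its arguments: {"type":"object","properties":{"rows":{"type":"array"},"grip_force":{"type":"number"}},"required":["rows"]}

```bash
mkdir -p pics; cat > h.py <<'E'
import numpy as np, cv2, pickle
from bench import r
from scipy.spatial.transform import Rotation as R
def grab(n,save=None):
    f=r.grab_frame(n)
    if save: cv2.imwrite('pics/'+save+'.png',f['frame'][:,:,::-1]); pickle.dump(dict(f),open('pics/'+save+'.pkl','wb'))
    return f
def load(s): return pickle.load(open('pics/'+s+'.pkl','rb'))
def cloud(f):
    d=f['depth']; h,w=d.shape
    u,v=np.meshgrid(np.arange(w),np.arange(h))
    p=cv2.undistortPoints(np.stack([u,v],-1).reshape(-1,1,2).astype(np.float64),f['K'],np.array(f['distortion'],float)).reshape(h,w,2)
    P=np.concatenate([p*d[...,None],d[...,None]],-1)
    T=np.array(f['world_from_camera']); W=P@T[:3,:3].T+T[:3,3]
    W[d==0]=np.nan
    return W
def ray(f,uv,z):
    p=cv2.undistortPoints(np.array(uv,float).reshape(-1,1,2),f['K'],np.array(f['distortion'],float)).reshape(-1,2)
    T=np.array(f['world_from_camera']); D=np.c_[p,np.ones(len(p))]@T[:3,:3].T
    return T[:3,3]+D*((z-T[2,3])/D[:,2])[:,None]
E
python3 - <<'E'
from h import *
a=grab('scene','s0');b=grab('side','d0')
cv2.imwrite('pics/both.png',cv2.resize(np.vstack([a['frame'],b['frame']])[:,:,::-1],(400*1,600)))
o=r.get_obs();print(o)
for f in(a,b):print(f['world_from_camera'],f['K'][0,0])
E
```

```text
{'clock': 0.1, 'joints': array([-1.27913088,  0.47773354,  0.02235166,  1.55632354, -0.01149018,
        1.10933289, -0.08312162]), 'qvel': array([-2.49125723e-03, -1.27017311e-03, -1.06887627e-03, -3.14885045e-03,
        6.43886684e-04,  1.41994514e-03,  2.66352250e-05]), 'tau': array([ 4.12257883e-03, -5.97754633e+01,  1.61326010e+00, -2.81951630e+01,
        1.27932394e-02,  4.99311107e-03,  6.80448039e-06]), 'tcp_pos': array([0.26253256, 0.62131151, 0.24942457]), 'orientation': array([-6.23745002e-01, -3.07884626e+00,  2.60288667e-03]), 'contact_force': array([ 0.43813758,  0.18790114, -0.86421937]), 'moment': array([ 0.06895257, -0.07568532,  0.01869048]), 'gripper_force': 0.0, 'grip_width': 0.08530566317178562}
[[ 0.17646434  0.73277215 -0.65719503  1.41881079]
 [ 0.98419416 -0.14146572  0.10653311 -0.15390638]
 [-0.01490607 -0.66560681 -0.74615373  1.17859413]
 [ 0.          0.          0.          1.        ]] 380.5690158404577
[[ 0.99833626 -0.04402614  0.03723461  0.44984966]
 [-0.05570332 -0.56958755  0.82004095 -1.04427442]
 [-0.01489486 -0.82075071 -0.5710923   0.868899  ]
 [ 0.          0.          0.          1.        ]] 377.8986251797697
```

View pics/s0.png

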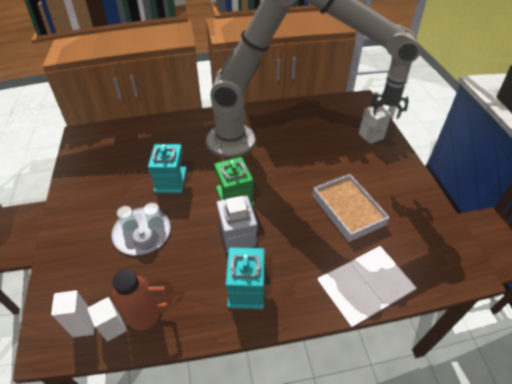

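View pics/d0.png

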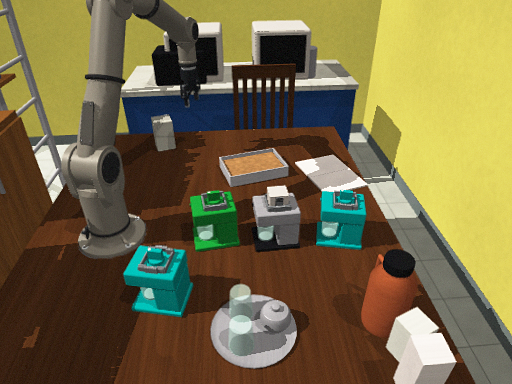

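Scene: steel grinder with white cover at (237,215), and at (277,205) in the side view. The decoys are turquoise at (166,165) and (246,275) and green at (234,178), all without a white cover. Only the steel one fits. I'll measure it and confirm with a crop.

```bash
python3 - <<'E'
from h import *
for n,box in(('s0',(180,260,205,275)),('d0',(175,255,240,315))):
    f=load(n);W=cloud(f);r0,r1,c0,c1=box
    P=W[r0:r1,c0:c1].reshape(-1,3)
    print(n,np.histogram(P[:,2],bins=np.arange(-.005,.23,.01)))
    for nm,lo,hi in(('cover',.193,.21),('top',.143,.157)):
        Q=P[(P[:,2]>lo)&(P[:,2]<hi)]
        if len(Q)<8: continue
        rc=cv2.minAreaRect((Q[:,:2]*1000).astype(np.float32));print(nm,len(Q),Q.mean(0),np.median(Q,0),rc)
f=load('s0');g=load('d0')
a=cv2.resize(f['frame'][150:320,190:290],None,fx=3.5,fy=3.5,interpolation=2)
b=cv2.resize(g['frame'][170:260,235:335],None,fx=4,fy=4,interpolation=2)
c=np.zeros((600,760,3),np.uint8);c[:595,:350]=a;c[:360,355:755]=b;cv2.imwrite('pics/crop.png',c[:,:,::-1])
W=cloud(f)
for nm,uv in dict(pot=(142,234),g0=(125,212),g1=(152,210),tin=(350,207)).items():print(nm,W[uv[1],uv[0]])
E
```

```text
s0 (array([2488,  151,   65,   34,   52,   52,   71,   72,  106,   96,  127,
         84,  121,  129,  170,  923,  170,  102,   36,   88,  234,    0,
          0]), array([-0.005,  0.005,  0.015,  0.025,  0.035,  0.045,  0.055,  0.065,
        0.075,  0.085,  0.095,  0.105,  0.115,  0.125,  0.135,  0.145,
        0.155,  0.165,  0.175,  0.185,  0.195,  0.205,  0.215,  0.225]))
cover 267 [ 0.59219256 -0.05754124  0.19783567] [ 0.5847377  -0.0584427   0.19770368] ((673.1798095703125, -49.03240203857422), (249.81405639648438, 67.63716125488281), 5.035213470458984)
top 1009 [ 0.62327734 -0.05495018  0.14893411] [ 0.62814759 -0.05524505  0.14878357] ((593.3034057617188, -53.248146057128906), (138.83258056640625, 372.9140625), 86.43598937988281)
d0 (array([3067,  417,  252,  127,  126,  105,   90,   89,   55,   55,   46,
         82,  117,  125,  131,  527,  111,  101,   53,   63,  216,    0,
          0]), array([-0.005,  0.005,  0.015,  0.025,  0.035,  0.045,  0.055,  0.065,
        0.075,  0.085,  0.095,  0.105,  0.115,  0.125,  0.135,  0.145,
        0.155,  0.165,  0.175,  0.185,  0.195,  0.205,  0.215,  0.225]))
cover 233 [ 0.57805851 -0.06366081  0.19906518] [ 0.57819637 -0.06567243  0.19950113] ((578.2283325195312, -61.06861877441406), (60.050025939941406, 65.46028900146484), 4.175997734069824)
top 582 [ 0.56663392 -0.07812046  0.14941904] [ 0.55164503 -0.09027724  0.14948941] ((573.5265502929688, -60.79728698730469), (140.34449768066406, 118.05854797363281), 4.065333366394043)
pot [ 0.54739694 -0.40440969  0.0698824 ]
g0 [ 0.45007981 -0.46402678  0.09342121]
g1 [ 0.45343951 -0.36294348  0.08664728]
tin [0.53946894 0.39971305 0.03368101]
```

View pics/crop.png

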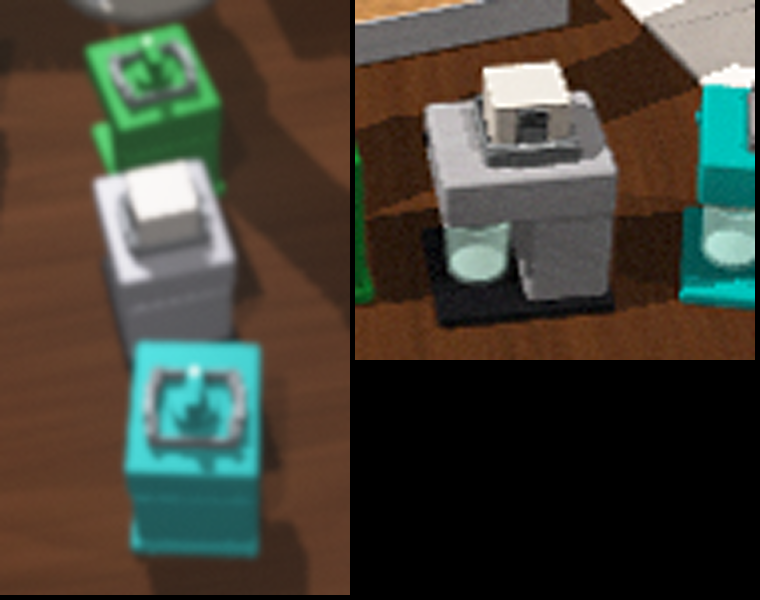

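The crop confirms it: the steel grinder with the white cover, its cup facing the robot, and the cover at about (0.578, -0.061) with yaw about +4°. Next I'll work out the tool axes.

```bash
cat >> h.py <<'E'
def go(x,y,z,yaw=None):
    """world target -> shift in tool axes and turn about tool z (tool down); yaw = world heading (deg) of tool y, mod 180"""
    o=r.get_obs(); M=R.from_rotvec(o['orientation']).as_matrix(); p=o['tcp_pos']
    h=np.degrees(np.arctan2(M[1,1],M[0,1]))
    print('t %.2f tcp'%o['clock'],p.round(4),'yheading %.2f'%h,'tilt',M[:,2].round(4),'q7 %.2f w %.4f gf %.1f'%(o['joints'][6],o['grip_width'],o['gripper_force']),'F',o['contact_force'].round(1),'M',o['moment'].round(2))
    print('shift tool mm',((M.T@(np.array([x,y,z])-p))*1000).round(1))
    if yaw is not None: d=(yaw-h+90)%180-90; print('turn az',-d, 'or', -(d-180*np.sign(d)))
E
python3 - <<'E'
from h import *
print(R.from_rotvec(r.get_obs()['orientation']).as_matrix().round(3))
go(.578,-.061,.25,94.1)
f=load('s0');W=cloud(f)
for u,v in((313,190),(350,177),(387,215),(352,240),(258,200),(262,300),(320,283)):print(u,v,W[v,u].round(3))
E
```

```text
[[-0.921  0.389 -0.001]
 [ 0.389  0.921 -0.002]
 [-0.    -0.002 -1.   ]]
t 0.10 tcp [0.2625 0.6213 0.2494] yheading 67.09 tilt [-5.0e-04 -1.6e-03 -1.0e+00] q7 -0.08 w 0.0853 gf 0.0 F [ 0.4  0.2 -0.9] M [ 0.07 -0.08  0.02]
shift tool mm [-5.562e+02 -5.057e+02  3.000e-01]
turn az -27.005160797609378 or 152.9948392023906
313 190 [0.422 0.282 0.031]
350 177 [0.39  0.453 0.044]
387 215 [0.616 0.521 0.048]
352 240 [ 0.67   0.367 -0.002]
258 200 [ 0.4    0.056 -0.007]
262 300 [ 0.872 -0.024  0.051]
320 283 [0.825 0.191 0.004]
```

```bash
python3 - <<'E'
from h import *
f=load('s0');W=cloud(f)
P=W[104:145,358:392].reshape(-1,3);P=P[P[:,2]>.02];print(np.nanmin(P,0),np.nanmax(P,0))
for u,v in((370,112),(380,112),(375,125),(375,138)):print(u,v,W[v,u].round(3))
E
```

```text
[0.06206676 0.54888826 0.02000946] [0.27666737 0.73625951 0.31401841]
370 112 [0.103 0.641 0.15 ]
380 112 [0.108 0.69  0.147]
375 125 [0.15  0.656 0.108]
375 138 [0.143 0.679 0.022]
```

arm_command:
  rows:
    - {"fingers": 1,"z": -0.04}
    - {"fingers": 1,"z": -0.04}
    - {"fingers": 1,"x": -0.0415,"y": -0.0045,"az": 3.7}
    - {"fingers": 1,"x": -0.0415,"y": -0.0045,"az": 3.7}
    - {"fingers": 1,"x": -0.0415,"y": -0.0045,"az": 3.7}
    - {"fingers": 1,"x": -0.0415,"y": -0.0045,"az": 3.7}
    - {"fingers": 1,"x": -0.0415,"y": -0.0045,"az": 3.7}
    - {"fingers": 1,"x": -0.0415,"y": -0.0045,"az": 3.7}
    - {"fingers": 1,"x": -0.0415,"y": -0.0045,"az": 3.7}
    - {"fingers": 1,"x": -0.0415,"y": -0.0045,"az": 3.7}

```text
validation failed for argument at $.ro...
```

arm_command:
  rows:
    - {"fingers": 1,"x": -0.0415,"y": -0.0045,"az": 3.7}
    - {"fingers": 1,"x": -0.0415,"y": -0.0045,"az": 3.7}
    - {"fingers": 1,"x": -0.0415,"y": -0.0045,"az": 3.7}
    - {"fingers": 1,"x": -0.0415,"y": -0.0045,"az": 3.7}
    - {"fingers": 1,"x": -0.0415,"y": -0.0045,"az": 3.7}
    - {"fingers": 1,"x": -0.0415,"y": -0.0045,"az": 3.7}
    - {"fingers": 1,"x": -0.0415,"y": -0.0045,"az": 3.7}
    - {"fingers": 1,"x": -0.0415,"y": -0.0045,"az": 3.7}
    - {"fingers": 1,"x": -0.0415,"y": -0.0045,"az": 3.7}
    - {"fingers": 1}

```text
validation failed for argument at $.ro...
```

```bash
python3 - <<'E'
from h import *
go(.578,-.061,.30,94.1)
E
```

```text
t 0.10 tcp [0.2625 0.6213 0.2494] yheading 67.09 tilt [-5.0e-04 -1.6e-03 -1.0e+00] q7 -0.08 w 0.0853 gf 0.0 F [ 0.4  0.2 -0.9] M [ 0.07 -0.08  0.02]
shift tool mm [-556.2 -505.8  -49.7]
turn az -27.005160797609378 or 152.9948392023906
```

arm_command:
  rows:
    - {"fingers": 1,"x": 0,"y": 0,"z": -0.03,"ax": 0,"ay": 0,"az": 0}
    - {"fingers": 1,"x": -0.041,"y": -0.0045,"z": 0,"ax": 0,"ay": 0,"az": 3.7}
    - {"fingers": 1,"x": -0.041,"y": -0.0045,"z": 0,"ax": 0,"ay": 0,"az": 3.7}
    - {"fingers": 1,"x": -0.041,"y": -0.0045,"z": 0,"ax": 0,"ay": 0,"az": 3.7}
    - {"fingers": 1,"x": -0.041,"y": -0.0045,"z": 0,"ax": 0,"ay": 0,"az": 3.7}
    - {"fingers": 1,"x": -0.041,"y": -0.0045,"z": 0,"ax": 0,"ay": 0,"az": 3.7}
    - {"fingers": 1,"x": -0.041,"y": -0.0045,"z": 0,"ax": 0,"ay": 0,"az": 3.7}
    - {"fingers": 1,"x": -0.041,"y": -0.0045,"z": 0,"ax": 0,"ay": 0,"az": 3.7}
    - {"fingers": 1,"x": -0.041,"y": -0.0045,"z": 0,"ax": 0,"ay": 0,"az": 3.7}
    - {"fingers": 1,"x": -0.041,"y": -0.0045,"z": 0,"ax": 0,"ay": 0,"az": 3.7}

```text
clock: 0.93
tcp_pos: [0.5272, 0.3658, 0.2799]
orientation: [-1.484, -2.769, 0.001]
contact_force: [-0.2, -0.4, -0.3]
grip_width: 0.0855
gripper_force: 0.0
```

arm_command:
  rows:
    - {"fingers": 1,"x": -0.041,"y": -0.0045,"z": 0,"ax": 0,"ay": 0,"az": 3.7}
    - {"fingers": 1,"x": -0.041,"y": -0.0045,"z": 0,"ax": 0,"ay": 0,"az": 3.7}
    - {"fingers": 1,"x": -0.041,"y": -0.0045,"z": 0,"ax": 0,"ay": 0,"az": 3.7}
    - {"fingers": 1,"x": -0.041,"y": -0.0045,"z": 0,"ax": 0,"ay": 0,"az": 3.7}
    - {"fingers": 1,"x": -0.041,"y": -0.0045,"z": 0,"ax": 0,"ay": 0,"az": 3.7}
    - {"fingers": 1,"x": -0.041,"y": -0.0045,"z": 0,"ax": 0,"ay": 0,"az": 3.7}
    - {"fingers": 1,"x": -0.041,"y": -0.0045,"z": 0,"ax": 0,"ay": 0,"az": 3.7}
    - {"fingers": 1,"x": -0.041,"y": -0.0045,"z": 0,"ax": 0,"ay": 0,"az": 3.7}
    - {"fingers": 1,"x": -0.041,"y": -0.0045,"z": 0,"ax": 0,"ay": 0,"az": 3.7}
    - {"fingers": 1,"x": 0,"y": 0,"z": 0,"ax": 0,"ay": 0,"az": 0}

```text
clock: 1.77
tcp_pos: [0.6058, -0.001, 0.2807]
orientation: [2.228, 2.21, -0.006]
contact_force: [-0.9, -1.5, -0.3]
grip_width: 0.0849
gripper_force: 0.0
```

```bash
python3 - <<'E'
from h import *
go(.578,-.061,.28,94.1)
E
```

```text
t 1.77 tcp [ 0.6058 -0.001   0.2807] yheading -0.45 tilt [-1.0e-04 -5.2e-03 -1.0e+00] q7 0.05 w 0.0849 gf 0.0 F [-0.9 -1.5 -0.3] M [-0.1   0.02 -0.03]
shift tool mm [-60.2 -27.3   1. ]
turn az 85.44822871095644 or -94.55177128904356
```

arm_command:
  rows:
    - {"fingers": 1,"x": -0.03,"y": -0.0137,"z": 0,"ax": 0,"ay": 0,"az": 0}
    - {"fingers": 1,"x": -0.03,"y": -0.0137,"z": 0,"ax": 0,"ay": 0,"az": 0}
    - {"fingers": 1,"x": 0,"y": 0,"z": 0,"ax": 0,"ay": 0,"az": 7.12}
    - {"fingers": 1,"x": 0,"y": 0,"z": 0,"ax": 0,"ay": 0,"az": 7.12}
    - {"fingers": 1,"x": 0,"y": 0,"z": 0,"ax": 0,"ay": 0,"az": 7.12}
    - {"fingers": 1,"x": 0,"y": 0,"z": 0,"ax": 0,"ay": 0,"az": 7.12}
    - {"fingers": 1,"x": 0,"y": 0,"z": 0,"ax": 0,"ay": 0,"az": 7.12}
    - {"fingers": 1,"x": 0,"y": 0,"z": 0,"ax": 0,"ay": 0,"az": 7.12}
    - {"fingers": 1,"x": 0,"y": 0,"z": 0,"ax": 0,"ay": 0,"az": 7.12}
    - {"fingers": 1,"x": 0,"y": 0,"z": 0,"ax": 0,"ay": 0,"az": 7.12}

```text
clock: 2.6
tcp_pos: [0.5797, -0.0493, 0.2799]
orientation: [-3.01, -0.898, 0.001]
contact_force: [-0.2, -0.4, -0.6]
grip_width: 0.0853
gripper_force: 0.0
```

arm_command:
  rows:
    - {"fingers": 1,"x": 0,"y": 0,"z": 0,"ax": 0,"ay": 0,"az": 7.12}
    - {"fingers": 1,"x": 0,"y": 0,"z": 0,"ax": 0,"ay": 0,"az": 7.12}
    - {"fingers": 1,"x": 0,"y": 0,"z": 0,"ax": 0,"ay": 0,"az": 7.12}
    - {"fingers": 1,"x": 0,"y": 0,"z": 0,"ax": 0,"ay": 0,"az": 7.12}
    - {"fingers": 1,"x": 0,"y": 0,"z": 0,"ax": 0,"ay": 0,"az": 0}
    - {"fingers": 1,"x": 0,"y": 0,"z": 0,"ax": 0,"ay": 0,"az": 0}

```text
clock: 3.1
tcp_pos: [0.5798, -0.0493, 0.2799]
orientation: [3.138, 0.145, -0.001]
contact_force: [-0.2, -0.5, 0.8]
grip_width: 0.0856
gripper_force: 0.0
```

```bash
python3 - <<'E'
from h import *
f=grab('wrist','w1');W=cloud(f)
print(np.array(f['world_from_camera']).round(3))
M=(W[...,2]>.19)&(W[...,2]<.206)&(np.hypot(W[...,0]-.578,W[...,1]+.061)<.06)
Q=W[M];print(len(Q),Q.mean(0))
if len(Q)>9: print(cv2.minAreaRect((Q[:,:2]*1000).astype(np.float32)), np.where(M)[0].min(),np.where(M)[0].max(),np.where(M)[1].min(),np.where(M)[1].max())
M=(W[...,2]>.145)&(W[...,2]<.155)
Q=W[M];print(len(Q),cv2.minAreaRect((Q[:,:2]*1000).astype(np.float32)))
go(.578,-.061,.19,94.1)
E
```

```text
[[ 0.092 -0.957 -0.274  0.651]
 [-0.996 -0.088 -0.026 -0.044]
 [ 0.001  0.276 -0.961  0.404]
 [ 0.     0.     0.     1.   ]]
7906 [ 0.58341214 -0.05883476  0.20022535]
((581.0403442382812, -59.083946228027344), (60.6169548034668, 69.72124481201172), 4.0360026359558105) 158 246 217 318
13225 ((566.3607177734375, -57.86388397216797), (137.66729736328125, 333.491943359375), 83.13970947265625)
t 3.15 tcp [ 0.5799 -0.0494  0.2801] yheading -84.70 tilt [-5.e-04 -1.e-04 -1.e+00] q7 -1.21 w 0.0854 gf 0.0 F [0.6 0.1 0.4] M [0.01 0.02 0.05]
shift tool mm [-2.9 11.4 90.1]
turn az 1.200881544848528 or -178.79911845515147
```

View pics/w1.png

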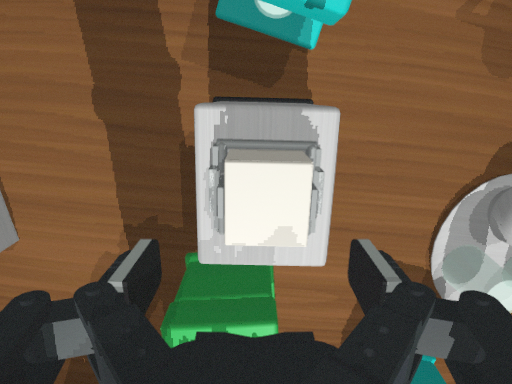

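Wrist view: the cover's top face spans about (225–311, 163–246) with grey frame rails either side. The fingers straddle it, the tray with glasses is at right edge, and the cover centre is (0.580, -0.0595) with yaw 4°. Descending.

arm_command:
  rows:
    - {"fingers": 1,"x": -0.0008,"y": 0.0101,"z": 0,"ax": 0,"ay": 0,"az": 1.2}
    - {"fingers": 1,"x": 0,"y": 0,"z": 0.03,"ax": 0,"ay": 0,"az": 0}
    - {"fingers": 1,"x": 0,"y": 0,"z": 0.03,"ax": 0,"ay": 0,"az": 0}
    - {"fingers": 1,"x": 0,"y": 0,"z": 0.02,"ax": 0,"ay": 0,"az": 0}
    - {"fingers": 1,"x": 0,"y": 0,"z": 0.01,"ax": 0,"ay": 0,"az": 0}
    - {"fingers": 1,"x": 0,"y": 0,"z": 0,"ax": 0,"ay": 0,"az": 0}

```text
clock: 3.65
tcp_pos: [0.5787, -0.0603, 0.1883]
orientation: [3.14, 0.106, -0.006]
contact_force: [-0.8, -0.2, -0.5]
grip_width: 0.0852
gripper_force: 0.0
```

arm_command:
  rows:
    - {"fingers": 0.4,"x": 0,"y": 0,"z": 0,"ax": 0,"ay": 0,"az": 0}
    - {"fingers": 0.2,"x": 0,"y": 0,"z": 0,"ax": 0,"ay": 0,"az": 0}
    - {"fingers": 0.0,"x": 0,"y": 0,"z": 0,"ax": 0,"ay": 0,"az": 0}
    - {"fingers": -0.3,"x": 0,"y": 0,"z": 0,"ax": 0,"ay": 0,"az": 0}
    - {"fingers": -0.3,"x": 0,"y": 0,"z": 0,"ax": 0,"ay": 0,"az": 0}
    - {"fingers": -0.3,"x": 0,"y": 0,"z": 0,"ax": 0,"ay": 0,"az": 0}
    - {"fingers": -0.3,"x": 0,"y": 0,"z": 0,"ax": 0,"ay": 0,"az": 0}
  grip_force: 20

```text
clock: 4.23
tcp_pos: [0.5812, -0.0598, 0.1921]
orientation: [-3.139, -0.106, -0.005]
contact_force: [-1.4, 1.9, 6.9]
grip_width: 0.0573
gripper_force: 21.2
```

```bash
python3 - <<'E'
from h import *
go(.580,-.0595,.189,94.05)
E
```

```text
t 4.23 tcp [ 0.5812 -0.0598  0.1921] yheading -86.13 tilt [ 3.1e-03  6.0e-04 -1.0e+00] q7 -1.13 w 0.0573 gf 21.2 F [-1.4  1.9  6.9] M [ 0.23  0.19 -0.02]
shift tool mm [-1.2 -0.4  3.1]
turn az -0.17582172353365877 or 179.82417827646634
```

arm_command:
  rows:
    - {"fingers": -0.3,"x": 0,"y": 0,"z": -0.004,"ax": 0,"ay": 0,"az": 0}
    - {"fingers": -0.3,"x": 0,"y": 0,"z": 0,"ax": 0,"ay": 0,"az": 0}
    - {"fingers": -0.3,"x": 0,"y": 0,"z": -0.003,"ax": 0,"ay": 0,"az": 0}
    - {"fingers": -0.3,"x": 0,"y": 0,"z": 0,"ax": 0,"ay": 0,"az": 0}
    - {"fingers": -0.3,"x": 0,"y": 0,"z": 0,"ax": 0,"ay": 0,"az": 0}
  grip_force: 25

```text
clock: 4.65
tcp_pos: [0.58, -0.0599, 0.1974]
orientation: [3.14, 0.106, 0.0]
contact_force: [-0.5, -0.3, -0.6]
grip_width: 0.0572
gripper_force: 27.2
```

```bash
python3 - <<'E'
from h import *
go(.580,-.0595,.189,94.05)
E
```

```text
t 4.65 tcp [ 0.58   -0.0599  0.1974] yheading -86.15 tilt [ 1.e-04 -0.e+00 -1.e+00] q7 -1.14 w 0.0572 gf 27.2 F [-0.5 -0.3 -0.6] M [0.01 0.02 0.  ]
shift tool mm [ 0.  -0.4  8.4]
turn az -0.1952206034569599 or 179.80477939654304
```

arm_command:
  rows:
    - {"fingers": -0.3,"x": 0,"y": 0,"z": -0.01,"ax": 0,"ay": 0,"az": 0}
    - {"fingers": -0.3,"x": 0,"y": 0,"z": -0.02,"ax": 0,"ay": 0,"az": 0}
    - {"fingers": -0.3,"x": 0,"y": 0,"z": -0.03,"ax": 0,"ay": 0,"az": 0}
    - {"fingers": -0.3,"x": 0,"y": 0,"z": -0.03,"ax": 0,"ay": 0,"az": 0}
    - {"fingers": -0.3,"x": 0,"y": 0,"z": 0,"ax": 0,"ay": 0,"az": 0}

```text
clock: 5.07
tcp_pos: [0.5829, -0.0612, 0.2935]
orientation: [3.14, 0.104, 0.014]
contact_force: [1.1, -1.7, -1.2]
grip_width: 0.0573
gripper_force: 27.3
```

```bash
python3 - <<'E'
from h import *
go(.580,.13,.29,94.05)
f=grab('side','d1');s=grab('scene','s1')
c=np.hstack([cv2.resize(f['frame'][140:260,220:330],(400,436),interpolation=2),cv2.resize(s['frame'][140:260,190:290],(400,436),interpolation=2)])
cv2.imwrite('pics/c1.png',c[:,:,::-1])
E
```

```text
t 5.07 tcp [ 0.5829 -0.0612  0.2935] yheading -86.20 tilt [ 0.0091  0.     -1.    ] q7 -1.21 w 0.0573 gf 27.3 F [ 1.1 -1.7 -1.2] M [-0.04 -0.09 -0.04]
shift tool mm [   9.7 -191.     3.5]
turn az -0.25495728987334587 or 179.74504271012665
```

View pics/c1.png

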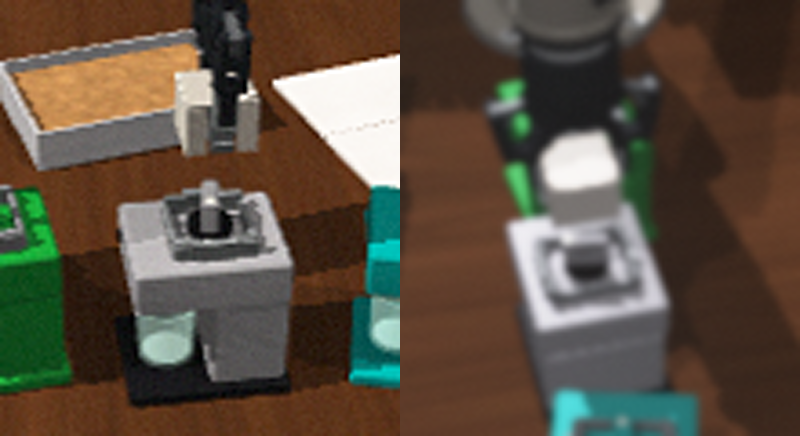

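The cover (side crop, about (215,110)) is off the grinder and in the jaws, and the ring's bar now shows at (210,205). Next it goes to the bare table at y ≈ 0.13.

arm_command:
  rows:
    - {"fingers": -0.3,"x": 0,"y": -0.038,"z": 0,"ax": 0,"ay": 0,"az": 0}
    - {"fingers": -0.3,"x": 0,"y": -0.038,"z": 0,"ax": 0,"ay": 0,"az": 0}
    - {"fingers": -0.3,"x": 0,"y": -0.038,"z": 0,"ax": 0,"ay": 0,"az": 0}
    - {"fingers": -0.3,"x": 0,"y": -0.038,"z": 0,"ax": 0,"ay": 0,"az": 0}
    - {"fingers": -0.3,"x": 0,"y": -0.038,"z": 0,"ax": 0,"ay": 0,"az": 0}
    - {"fingers": -0.3,"x": 0,"y": 0,"z": 0,"ax": 0,"ay": 0,"az": 0}
    - {"fingers": -0.3,"x": 0,"y": 0,"z": 0.04,"ax": 0,"ay": 0,"az": 0}
    - {"fingers": -0.3,"x": 0,"y": 0,"z": 0.04,"ax": 0,"ay": 0,"az": 0}
    - {"fingers": -0.3,"x": 0,"y": 0,"z": 0.04,"ax": 0,"ay": 0,"az": 0}
    - {"fingers": -0.3,"x": 0,"y": 0,"z": 0.04,"ax": 0,"ay": 0,"az": 0}

```text
clock: 6.0
tcp_pos: [0.5662, 0.1295, 0.1247]
orientation: [3.139, 0.106, -0.002]
contact_force: [0.5, 0.3, -1.0]
grip_width: 0.0575
gripper_force: 27.4
```

arm_command:
  rows:
    - {"fingers": -0.3,"x": 0,"y": 0,"z": 0.04,"ax": 0,"ay": 0,"az": 0}
    - {"fingers": -0.3,"x": 0,"y": 0,"z": 0.025,"ax": 0,"ay": 0,"az": 0}
    - {"fingers": -0.3,"x": 0,"y": 0,"z": 0,"ax": 0,"ay": 0,"az": 0}
    - {"fingers": -0.3,"x": 0,"y": 0,"z": 0,"ax": 0,"ay": 0,"az": 0}

```text
clock: 6.33
tcp_pos: [0.566, 0.1288, 0.0609]
orientation: [3.138, 0.105, -0.006]
contact_force: [0.4, -0.4, -1.5]
grip_width: 0.0574
gripper_force: 27.8
```

```bash
python3 - <<'E'
from h import *
go(.580,.13,.042,94.05)
f=grab('side','d2');W=cloud(f);o=r.get_obs()['tcp_pos']
g=f['frame'].astype(int);M=(np.hypot(W[...,0]-o[0],W[...,1]-o[1])<.06)&(g.min(-1)>110)&(W[...,1]<o[1]-.01)&(W[...,2]>.003)
print(M.sum(),np.percentile(W[M][:,2],[1,3,10,50,90,99]))
E
```

```text
t 6.33 tcp [0.566  0.1288 0.0609] yheading -86.18 tilt [-0.0039 -0.0019 -1.    ] q7 -1.35 w 0.0574 gf 27.8 F [ 0.4 -0.4 -1.5] M [ 0.05 -0.03 -0.01]
shift tool mm [14.2 -0.2 18.9]
turn az -0.22952241684384944 or 179.77047758315615
74 [0.06993228 0.16454886 0.21916325 0.3912479  0.44290468 0.44428248]
```

Hmm, that mask isn't useful; I'll go down by touch instead.

arm_command:
  rows:
    - {"fingers": -0.3,"x": 0,"y": 0,"z": 0.01,"ax": 0,"ay": 0,"az": 0}
    - {"fingers": -0.3,"x": 0,"y": 0,"z": 0.004,"ax": 0,"ay": 0,"az": 0}
    - {"fingers": -0.3,"x": 0,"y": 0,"z": 0.002,"ax": 0,"ay": 0,"az": 0}
    - {"fingers": -0.3,"x": 0,"y": 0,"z": 0,"ax": 0,"ay": 0,"az": 0}

```text
clock: 6.72
tcp_pos: [0.5674, 0.13, 0.0466]
orientation: [-3.139, -0.106, -0.001]
contact_force: [0.6, 0.1, -1.8]
grip_width: 0.0569
gripper_force: 27.8
```

arm_command:
  rows:
    - {"fingers": -0.3,"x": 0,"y": 0,"z": 0.002,"ax": 0,"ay": 0,"az": 0}
    - {"fingers": -0.3,"x": 0,"y": 0,"z": 0,"ax": 0,"ay": 0,"az": 0}

```text
clock: 6.88
tcp_pos: [0.5674, 0.1299, 0.0445]
orientation: [-3.14, -0.106, -0.001]
contact_force: [-0.1, 0.9, -1.1]
grip_width: 0.0573
gripper_force: 27.8
```

```bash
python3 - <<'E'
from h import *
go(.580,.13,.042,94.05)
E
```

```text
t 6.88 tcp [0.5674 0.1299 0.0445] yheading -86.14 tilt [ 3.e-04  3.e-04 -1.e+00] q7 -1.33 w 0.0573 gf 27.8 F [-0.1  0.9 -1.1] M [-0.    0.07 -0.04]
shift tool mm [12.6  0.7  2.5]
turn az -0.19256112283738958 or 179.8074388771626
```

arm_command:
  rows:
    - {"fingers": -0.3,"x": 0,"y": 0,"z": 0.002,"ax": 0,"ay": 0,"az": 0}
    - {"fingers": -0.3,"x": 0,"y": 0,"z": 0,"ax": 0,"ay": 0,"az": 0}

```text
clock: 7.05
tcp_pos: [0.5673, 0.1298, 0.0422]
orientation: [-3.14, -0.106, -0.0]
contact_force: [0.4, -0.5, -0.4]
grip_width: 0.057
gripper_force: 27.9
```

arm_command:
  rows:
    - {"fingers": -0.3,"x": 0,"y": 0,"z": 0.0015,"ax": 0,"ay": 0,"az": 0}
    - {"fingers": -0.3,"x": 0,"y": 0,"z": 0,"ax": 0,"ay": 0,"az": 0}

```text
clock: 7.22
tcp_pos: [0.5673, 0.1298, 0.042]
orientation: [-3.139, -0.105, 0.001]
contact_force: [-4.3, 0.2, 13.3]
grip_width: 0.057
gripper_force: 28.7
```

arm_command:
  rows:
    - {"fingers": -0.3,"x": 0,"y": 0,"z": -0.0012,"ax": 0,"ay": 0,"az": 0}
    - {"fingers": 0.45,"x": 0,"y": 0,"z": 0,"ax": 0,"ay": 0,"az": 0}
    - {"fingers": 0.7,"x": 0,"y": 0,"z": 0,"ax": 0,"ay": 0,"az": 0}
    - {"fingers": 1,"x": 0,"y": 0,"z": 0,"ax": 0,"ay": 0,"az": 0}
    - {"fingers": 1,"x": 0,"y": 0,"z": 0,"ax": 0,"ay": 0,"az": 0}
    - {"fingers": 1,"x": 0,"y": 0,"z": -0.005,"ax": 0,"ay": 0,"az": 0}
    - {"fingers": 1,"x": 0,"y": 0,"z": -0.02,"ax": 0,"ay": 0,"az": 0}
    - {"fingers": 1,"x": 0,"y": 0,"z": -0.04,"ax": 0,"ay": 0,"az": 0}
    - {"fingers": 1,"x": 0,"y": 0,"z": -0.04,"ax": 0,"ay": 0,"az": 0}
    - {"fingers": 1,"x": 0,"y": 0,"z": -0.04,"ax": 0,"ay": 0,"az": 0}

```text
clock: 8.05
tcp_pos: [0.5668, 0.1292, 0.1886]
orientation: [3.139, 0.105, -0.002]
contact_force: [1.3, 0.1, 1.1]
grip_width: 0.0852
gripper_force: 0.0
```

arm_command:
  rows:
    - {"fingers": 1,"x": 0,"y": 0,"z": -0.04,"ax": 0,"ay": 0,"az": 0}
    - {"fingers": 1,"x": 0,"y": 0,"z": -0.04,"ax": 0,"ay": 0,"az": 0}
    - {"fingers": 1,"x": 0,"y": 0,"z": 0,"ax": 0,"ay": 0,"az": 0}
    - {"fingers": 1,"x": 0,"y": 0,"z": 0,"ax": 0,"ay": 0,"az": 0}

```text
clock: 8.38
tcp_pos: [0.5687, 0.1299, 0.2698]
orientation: [-3.137, -0.105, -0.008]
contact_force: [0.2, 0.2, -0.6]
grip_width: 0.0854
gripper_force: 0.0
```

```bash
python3 - <<'E'
from h import *
f=grab('wrist','w2');W=cloud(f);s=grab('scene','s2')
M=(W[...,2]>.04)&(W[...,2]<.06)&(np.hypot(W[...,0]-.567,W[...,1]-.13)<.06)
Q=W[M];print(len(Q),Q.mean(0));
if len(Q)>9:print(cv2.minAreaRect((Q[:,:2]*1000).astype(np.float32)))
M=(W[...,2]>.186)&(W[...,2]<.2)&(np.hypot(W[...,0]-.58,W[...,1]+.06)<.04)
Q=W[M];print(len(Q))
if len(Q)>9:print(Q.mean(0),cv2.minAreaRect((Q[:,:2]*1000).astype(np.float32)))
go(.580,-.06,.27,94.05)
c=np.hstack([f['frame'],cv2.resize(s['frame'][160:260,200:290],(346,384),interpolation=2)])[:,-800:]
cv2.imwrite('pics/c2.png',c[:,:,::-1])
E
```

```text
3092 [0.5694265  0.12865559 0.05016384]
((568.3098754882812, 128.53529357910156), (59.51095199584961, 69.06169128417969), 3.8541340827941895)
470
[ 0.58267177 -0.04363525  0.19219945] ((582.114990234375, -46.58528137207031), (17.720537185668945, 14.505221366882324), 84.62898254394531)
t 8.48 tcp [0.5667 0.1298 0.2665] yheading -86.14 tilt [-9.e-04  2.e-04 -1.e+00] q7 -1.54 w 0.0853 gf 0.0 F [ 0.5 -0.  -0.3] M [ 0.02  0.06 -0.02]
shift tool mm [  0.5 190.3  -3.6]
turn az -0.1885953014518691 or 179.81140469854813
```

View pics/c2.png

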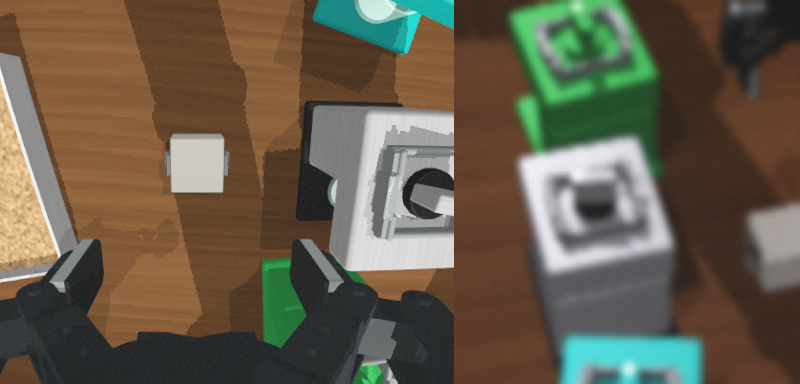

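Picture: the cover stands upright on bare table at (198,163) with tabs out. The ring's bar at (435,198) lies roughly along y, as expected for 4–5 clicks. I'll move back over the grinder and turn towards the bar.

arm_command:
  rows:
    - {"fingers": 1,"x": 0,"y": 0.038,"z": 0,"ax": 0,"ay": 0,"az": 0}
    - {"fingers": 1,"x": 0,"y": 0.038,"z": 0,"ax": 0,"ay": 0,"az": 0}
    - {"fingers": 1,"x": 0,"y": 0.038,"z": 0,"ax": 0,"ay": 0,"az": 0}
    - {"fingers": 1,"x": 0,"y": 0.038,"z": 0,"ax": 0,"ay": 0,"az": 0}
    - {"fingers": 1,"x": 0,"y": 0.038,"z": 0,"ax": 0,"ay": 0,"az": 0}
    - {"fingers": 1,"x": 0,"y": 0,"z": 0,"ax": 0,"ay": 0,"az": -7}
    - {"fingers": 1,"x": 0,"y": 0,"z": 0,"ax": 0,"ay": 0,"az": -7}
    - {"fingers": 1,"x": 0,"y": 0,"z": 0,"ax": 0,"ay": 0,"az": -7}
    - {"fingers": 1,"x": 0,"y": 0,"z": 0,"ax": 0,"ay": 0,"az": -7}
    - {"fingers": 1,"x": 0,"y": 0,"z": 0,"ax": 0,"ay": 0,"az": -7}

```text
clock: 9.32
tcp_pos: [0.579, -0.0598, 0.265]
orientation: [-2.959, -1.053, 0.006]
contact_force: [0.9, -1.1, -0.2]
grip_width: 0.0854
gripper_force: 0.0
```

arm_command:
  rows:
    - {"fingers": 1,"x": 0,"y": 0,"z": 0,"ax": 0,"ay": 0,"az": -7}
    - {"fingers": 1,"x": 0,"y": 0,"z": 0,"ax": 0,"ay": 0,"az": -7}
    - {"fingers": 1,"x": 0,"y": 0,"z": 0,"ax": 0,"ay": 0,"az": -7}
    - {"fingers": 1,"x": 0,"y": 0,"z": 0,"ax": 0,"ay": 0,"az": -7}
    - {"fingers": 1,"x": 0,"y": 0,"z": 0,"ax": 0,"ay": 0,"az": -7}
    - {"fingers": 1,"x": 0,"y": 0,"z": 0,"ax": 0,"ay": 0,"az": -7}
    - {"fingers": 1,"x": 0,"y": 0,"z": 0,"ax": 0,"ay": 0,"az": 0}
    - {"fingers": 1,"x": 0,"y": 0,"z": 0,"ax": 0,"ay": 0,"az": 0}

```text
clock: 9.98
tcp_pos: [0.5792, -0.0599, 0.2655]
orientation: [-2.394, -2.031, 0.003]
contact_force: [0.2, 0.5, -0.6]
grip_width: 0.0856
gripper_force: 0.0
```

```bash
python3 - <<'E'
from h import *
f=grab('wrist','w3');W=cloud(f)
go(.580,-.06,.27)
d=np.hypot(W[...,0]-.58,W[...,1]+.06)
M=(W[...,2]>.186)&(W[...,2]<.2)&(d<.035)
Q=W[M];print(len(Q))
if len(Q)>9:print(Q.mean(0),cv2.minAreaRect((Q[:,:2]*1000).astype(np.float32)))
M=(W[...,2]>.162)&(W[...,2]<.174)&(d<.08);Q=W[M];print('frame',cv2.minAreaRect((Q[:,:2]*1000).astype(np.float32)))
v,u=np.where(d<.07);cv2.imwrite('pics/c3.png',cv2.resize(f['frame'][max(v.min(),0):v.max(),u.min():u.max()],None,fx=3,fy=3,interpolation=2)[:600,:800,::-1]);print(u.min(),v.min())
E
```

```text
t 10.03 tcp [ 0.5794 -0.0599  0.2658] yheading -9.38 tilt [-2.2e-03 -1.0e-04 -1.0e+00] q7 0.01 w 0.0856 gf 0.0 F [ 0.8 -0.8 -0. ] M [-0.    0.03  0.05]
shift tool mm [ 0.   0.6 -4.2]
1280
[ 0.5812767  -0.05700129  0.1934248 ] ((581.0558471679688, -58.37083435058594), (39.996490478515625, 13.997135162353516), 83.73924255371094)
frame ((581.1578369140625, -58.79202651977539), (75.20885467529297, 88.70829772949219), 3.9054887294769287)
0 96
```

View pics/c3.png

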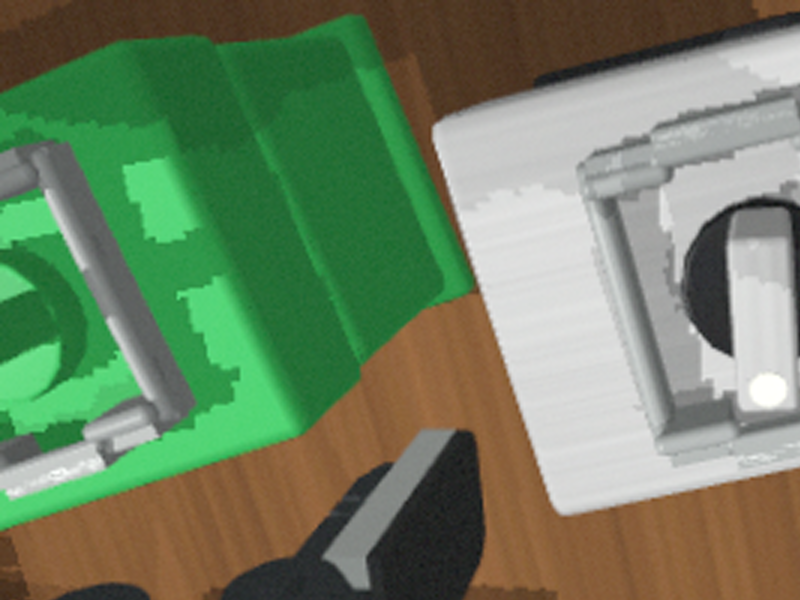

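The ring's white dot is at crop (768,390), on the -y side. The bar is at 79.8° from the touch position, so four clicks open. I'll grip the bar.

arm_command:
  rows:
    - {"fingers": 1,"x": 0.0013,"y": 0.0012,"z": 0.02,"ax": 0,"ay": 0,"az": -3.1}
    - {"fingers": 1,"x": 0,"y": 0,"z": 0.03,"ax": 0,"ay": 0,"az": 0}
    - {"fingers": 0.2,"x": 0,"y": 0,"z": 0.02,"ax": 0,"ay": 0,"az": 0}
    - {"fingers": -0.2,"x": 0,"y": 0,"z": 0.005,"ax": 0,"ay": 0,"az": 0}
    - {"fingers": -0.4,"x": 0,"y": 0,"z": 0,"ax": 0,"ay": 0,"az": 0}
    - {"fingers": -1,"x": 0,"y": 0,"z": 0,"ax": 0,"ay": 0,"az": 0}
    - {"fingers": -1,"x": 0,"y": 0,"z": 0,"ax": 0,"ay": 0,"az": 0}
    - {"fingers": -1,"x": 0,"y": 0,"z": 0,"ax": 0,"ay": 0,"az": 0}
    - {"fingers": -1,"x": 0,"y": 0,"z": 0,"ax": 0,"ay": 0,"az": 0}
  grip_force: 40

```text
clock: 10.78
tcp_pos: [0.5798, -0.0587, 0.1935]
orientation: [-2.334, -2.098, 0.002]
contact_force: [-9.3, 1.4, 11.0]
grip_width: 0.0127
gripper_force: 41.0
```

```bash
python3 - <<'E'
from h import *
go(.581,-.0588,.19,-6.26)
E
```

```text
t 10.78 tcp [ 0.5798 -0.0587  0.1935] yheading -6.09 tilt [-0.0033  0.0016 -1.    ] q7 0.11 w 0.0127 gf 41.0 F [-9.3  1.4 11. ] M [0.29 2.09 0.05]
shift tool mm [0.  1.2 3.5]
turn az 0.16561758912092728 or -179.83438241087907
```

arm_command:
  rows:
    - {"fingers": -1,"x": 0,"y": -0.0013,"z": -0.003,"ax": 0,"ay": 0,"az": 0}
    - {"fingers": -1,"x": 0,"y": 0,"z": 0,"ax": 0,"ay": 0,"az": 0}
    - {"fingers": -1,"x": 0,"y": 0,"z": 0,"ax": 0,"ay": 0,"az": 0}

```text
clock: 11.03
tcp_pos: [0.5794, -0.0585, 0.1939]
orientation: [-2.335, -2.101, 0.002]
contact_force: [3.2, -0.9, -17.0]
grip_width: 0.0127
gripper_force: 42.1
```

```bash
python3 - <<'E'
from h import *
go(.581,-.0588,.19,-6.26)
E
```

```text
t 11.03 tcp [ 0.5794 -0.0585  0.1939] yheading -6.05 tilt [-1.5e-03 -5.0e-04 -1.0e+00] q7 0.10 w 0.0127 gf 42.1 F [  3.2  -0.9 -17. ] M [-0.24 -0.69  0.01]
shift tool mm [-0.1  1.7  3.9]
turn az 0.205351675339557 or -179.79464832466044
```

arm_command:
  rows:
    - {"fingers": -1,"x": 0,"y": 0.0003,"z": 0.0018,"ax": 0,"ay": 0,"az": 0}
    - {"fingers": -1,"x": 0,"y": 0,"z": 0,"ax": 0,"ay": 0,"az": 3}
    - {"fingers": -1,"x": 0,"y": 0,"z": 0,"ax": 0,"ay": 0,"az": 5}
    - {"fingers": -1,"x": 0,"y": 0,"z": 0,"ax": 0,"ay": 0,"az": 5}
    - {"fingers": -1,"x": 0,"y": 0,"z": 0,"ax": 0,"ay": 0,"az": 5}
    - {"fingers": -1,"x": 0,"y": 0,"z": 0,"ax": 0,"ay": 0,"az": 5}

```text
clock: 11.53
tcp_pos: [0.5793, -0.0585, 0.1937]
orientation: [-2.709, -1.587, 0.003]
contact_force: [-4.6, 0.2, -3.4]
grip_width: 0.013
gripper_force: 44.3
```

```bash
python3 - <<'E'
from h import *
go(.581,-.0588,.19,-6.26)
E
```

```text
t 11.53 tcp [ 0.5793 -0.0585  0.1937] yheading -29.28 tilt [-0.0025  0.0011 -1.    ] q7 -0.25 w 0.0130 gf 44.3 F [-4.6  0.2 -3.4] M [0.14 1.24 0.39]
shift tool mm [0.6 1.6 3.7]
turn az -23.015224600159144 or 156.98477539984086
```

arm_command:
  rows:
    - {"fingers": -1,"x": 0,"y": 0,"z": 0,"ax": 0,"ay": 0,"az": 5}
    - {"fingers": -1,"x": 0,"y": 0,"z": 0,"ax": 0,"ay": 0,"az": 5}
    - {"fingers": -1,"x": 0,"y": 0,"z": 0,"ax": 0,"ay": 0,"az": 5}
    - {"fingers": -1,"x": 0,"y": 0,"z": 0,"ax": 0,"ay": 0,"az": 5}
    - {"fingers": -1,"x": 0,"y": 0,"z": 0,"ax": 0,"ay": 0,"az": 5}
    - {"fingers": -1,"x": 0,"y": 0,"z": 0,"ax": 0,"ay": 0,"az": 5}
    - {"fingers": -1,"x": 0,"y": 0,"z": 0,"ax": 0,"ay": 0,"az": 5}
    - {"fingers": -1,"x": 0,"y": 0,"z": 0,"ax": 0,"ay": 0,"az": 5}
    - {"fingers": -1,"x": 0,"y": 0,"z": 0,"ax": 0,"ay": 0,"az": 5}
    - {"fingers": -1,"x": 0,"y": 0,"z": 0,"ax": 0,"ay": 0,"az": 5}

```text
clock: 12.37
tcp_pos: [0.5791, -0.0581, 0.1937]
orientation: [-3.125, -0.294, 0.005]
contact_force: [-7.4, 1.4, -1.0]
grip_width: 0.013
gripper_force: 44.5
```

```bash
python3 - <<'E'
from h import *
go(.581,-.0588,.19,-6.26)
E
```

```text
t 12.37 tcp [ 0.5791 -0.0581  0.1937] yheading -79.26 tilt [-0.0031  0.0021 -1.    ] q7 -0.99 w 0.0130 gf 44.5 F [-7.4  1.4 -1. ] M [0.24 1.39 0.13]
shift tool mm [1.8 1.1 3.7]
turn az -73.00129033060682 or 106.99870966939318
```

arm_command:
  rows:
    - {"fingers": -1,"x": 0,"y": 0,"z": 0,"ax": 0,"ay": 0,"az": 4}
    - {"fingers": -1,"x": 0,"y": 0,"z": 0,"ax": 0,"ay": 0,"az": 2}
    - {"fingers": -1,"x": 0,"y": 0,"z": 0,"ax": 0,"ay": 0,"az": 0}

```text
clock: 12.62
tcp_pos: [0.5791, -0.058, 0.1937]
orientation: [-3.137, -0.132, 0.005]
contact_force: [-6.6, 1.0, 0.1]
grip_width: 0.0134
gripper_force: 44.7
```

```bash
python3 - <<'E'
from h import *
go(.581,-.0588,.19,-6.26)
E
```

```text
t 12.62 tcp [ 0.5791 -0.058   0.1937] yheading -85.16 tilt [-0.0032  0.0021 -1.    ] q7 -1.08 w 0.0134 gf 44.7 F [-6.6  1.   0.1] M [ 0.27  1.4  -0.18]
shift tool mm [1.9 1.  3.7]
turn az -78.90346838211872 or 101.09653161788128
```

arm_command:
  rows:
    - {"fingers": -1,"x": 0,"y": 0,"z": 0,"ax": 0,"ay": 0,"az": 1.5}
    - {"fingers": -1,"x": 0,"y": 0,"z": 0,"ax": 0,"ay": 0,"az": 1.5}
    - {"fingers": -1,"x": 0,"y": 0,"z": 0,"ax": 0,"ay": 0,"az": 0}

```text
clock: 12.87
tcp_pos: [0.5791, -0.058, 0.1937]
orientation: [-3.139, -0.055, 0.005]
contact_force: [-6.6, 0.7, -0.1]
grip_width: 0.0133
gripper_force: 46.6
```

```bash
python3 - <<'E'
from h import *
go(.581,-.0588,.19,-6.26)
E
```

```text
t 12.87 tcp [ 0.5791 -0.058   0.1937] yheading -87.98 tilt [-0.0034  0.0017 -1.    ] q7 -1.12 w 0.0133 gf 46.6 F [-6.6  0.7 -0.1] M [0.21 1.45 0.8 ]
shift tool mm [1.9 0.9 3.7]
turn az -81.71950929838323 or 98.28049070161677
```

arm_command:
  rows:
    - {"fingers": -1,"x": 0,"y": 0,"z": 0,"ax": 0,"ay": 0,"az": 1.5}
    - {"fingers": -1,"x": 0,"y": 0,"z": 0,"ax": 0,"ay": 0,"az": 0}

```text
clock: 13.03
tcp_pos: [0.5791, -0.058, 0.1937]
orientation: [-3.14, -0.016, 0.005]
contact_force: [-6.9, 0.1, 0.1]
grip_width: 0.0127
gripper_force: 53.4
```

```bash
python3 - <<'E'
from h import *
go(.581,-.0588,.19,-6.26)
E
```

```text
t 13.03 tcp [ 0.5791 -0.058   0.1937] yheading -89.40 tilt [-0.0034  0.0014 -1.    ] q7 -1.14 w 0.0127 gf 53.4 F [-6.9  0.1  0.1] M [0.14 1.47 1.19]
shift tool mm [1.9 0.8 3.7]
turn az -83.14360771091143 or 96.85639228908857
```

Hard stop felt (1.2 N m) near -86°, as computed. Backing off three clicks (60°).

arm_command:
  rows:
    - {"fingers": -1,"x": 0,"y": 0,"z": 0,"ax": 0,"ay": 0,"az": -4}
    - {"fingers": -1,"x": 0,"y": 0,"z": 0,"ax": 0,"ay": 0,"az": -5}
    - {"fingers": -1,"x": 0,"y": 0,"z": 0,"ax": 0,"ay": 0,"az": -5}
    - {"fingers": -1,"x": 0,"y": 0,"z": 0,"ax": 0,"ay": 0,"az": -5}
    - {"fingers": -1,"x": 0,"y": 0,"z": 0,"ax": 0,"ay": 0,"az": -5}
    - {"fingers": -1,"x": 0,"y": 0,"z": 0,"ax": 0,"ay": 0,"az": -5}
    - {"fingers": -1,"x": 0,"y": 0,"z": 0,"ax": 0,"ay": 0,"az": -5}
    - {"fingers": -1,"x": 0,"y": 0,"z": 0,"ax": 0,"ay": 0,"az": -5}
    - {"fingers": -1,"x": 0,"y": 0,"z": 0,"ax": 0,"ay": 0,"az": -5}
    - {"fingers": -1,"x": 0,"y": 0,"z": 0,"ax": 0,"ay": 0,"az": -5}

```text
clock: 13.87
tcp_pos: [0.5792, -0.0584, 0.1938]
orientation: [-2.849, -1.318, 0.003]
contact_force: [-4.7, -0.8, -1.2]
grip_width: 0.013
gripper_force: 44.3
```

arm_command:
  rows:
    - {"fingers": -1,"x": 0,"y": 0,"z": 0,"ax": 0,"ay": 0,"az": -5}
    - {"fingers": -1,"x": 0,"y": 0,"z": 0,"ax": 0,"ay": 0,"az": -5}
    - {"fingers": -1,"x": 0,"y": 0,"z": 0,"ax": 0,"ay": 0,"az": -4.5}
    - {"fingers": -1,"x": 0,"y": 0,"z": 0,"ax": 0,"ay": 0,"az": 0}
    - {"fingers": -1,"x": 0,"y": 0,"z": 0,"ax": 0,"ay": 0,"az": 0}

```text
clock: 14.28
tcp_pos: [0.5794, -0.0585, 0.1937]
orientation: [-2.665, -1.66, 0.002]
contact_force: [-5.8, -0.0, 0.0]
grip_width: 0.0129
gripper_force: 44.5
```

```bash
python3 - <<'E'
from h import *
go(.581,-.0588,.19,-26.1)
E
```

```text
t 14.28 tcp [ 0.5794 -0.0585  0.1937] yheading -26.16 tilt [-0.0023  0.0014 -1.    ] q7 -0.20 w 0.0129 gf 44.5 F [-5.8 -0.   0. ] M [0.15 1.42 0.07]
shift tool mm [0.5 1.6 3.7]
turn az -0.06178114182382899 or 179.93821885817619
```

arm_command:
  rows:
    - {"fingers": -0.2,"x": 0,"y": 0,"z": 0,"ax": 0,"ay": 0,"az": 0}
    - {"fingers": 0.3,"x": 0,"y": 0,"z": 0,"ax": 0,"ay": 0,"az": 0}
    - {"fingers": 0.3,"x": 0,"y": 0,"z": -0.01,"ax": 0,"ay": 0,"az": 0}
    - {"fingers": 1,"x": 0,"y": 0,"z": -0.03,"ax": 0,"ay": 0,"az": 0}
    - {"fingers": 1,"x": 0,"y": 0,"z": -0.04,"ax": 0,"ay": 0,"az": 0}
    - {"fingers": 1,"x": 0,"y": 0,"z": 0,"ax": 0,"ay": 0,"az": 0}
    - {"fingers": 1,"x": 0,"y": 0,"z": 0,"ax": 0,"ay": 0,"az": 0}

```text
clock: 14.87
tcp_pos: [0.5828, -0.0591, 0.2771]
orientation: [2.663, 1.661, 0.011]
contact_force: [-0.6, -0.1, -0.4]
grip_width: 0.0856
gripper_force: 0.0
```

```bash
python3 - <<'E'
from h import *
f=grab('wrist','w4');W=cloud(f)
d=np.hypot(W[...,0]-.58,W[...,1]+.06)
M=(W[...,2]>.186)&(W[...,2]<.2)&(d<.035)
Q=W[M];print(len(Q),Q.mean(0),cv2.minAreaRect((Q[:,:2]*1000).astype(np.float32)))
M=(W[...,2]>.162)&(W[...,2]<.174)&(d<.08);Q=W[M];print('frame',cv2.minAreaRect((Q[:,:2]*1000).astype(np.float32)))
go(.5675,.1290,.27,3.9)
E
```

```text
1134 [ 0.58180628 -0.05729099  0.19348901] ((581.0451049804688, -58.303802490234375), (39.96219253540039, 13.545555114746094), 63.96849822998047)
frame ((581.2721557617188, -58.780662536621094), (75.10447692871094, 88.53433990478516), 3.7330145835876465)
t 14.92 tcp [ 0.5816 -0.0587  0.2751] yheading -26.07 tilt [ 4.e-03  6.e-04 -1.e+00] q7 -0.26 w 0.0856 gf 0.0 F [-0.6 -0.4 -1.4] M [ 0.02 -0.01 -0.03]
shift tool mm [162.4 -95.1   5.2]
turn az -29.9701870300635 or 150.0298129699365
```

Ring is at 60.05°, exactly three clicks. Now back to the cover, to grip it by the plain x sides.

arm_command:
  rows:
    - {"fingers": 1,"x": 0,"y": 0,"z": 0,"ax": 0,"ay": 0,"az": -6}
    - {"fingers": 1,"x": 0,"y": 0,"z": 0,"ax": 0,"ay": 0,"az": -6}
    - {"fingers": 1,"x": 0,"y": 0,"z": 0,"ax": 0,"ay": 0,"az": -6}
    - {"fingers": 1,"x": 0,"y": 0,"z": 0,"ax": 0,"ay": 0,"az": -6}
    - {"fingers": 1,"x": 0,"y": 0,"z": 0,"ax": 0,"ay": 0,"az": -6}
    - {"fingers": 1,"x": 0.0378,"y": -0.0003,"z": 0,"ax": 0,"ay": 0,"az": 0}
    - {"fingers": 1,"x": 0.0378,"y": -0.0003,"z": 0,"ax": 0,"ay": 0,"az": 0}
    - {"fingers": 1,"x": 0.0378,"y": -0.0003,"z": 0,"ax": 0,"ay": 0,"az": 0}
    - {"fingers": 1,"x": 0.0378,"y": -0.0003,"z": 0,"ax": 0,"ay": 0,"az": 0}
    - {"fingers": 1,"x": 0.0378,"y": -0.0003,"z": 0,"ax": 0,"ay": 0,"az": 0}

```text
clock: 15.75
tcp_pos: [0.5651, 0.1315, 0.2724]
orientation: [-2.144, -2.296, 0.002]
contact_force: [0.2, 0.1, -0.6]
grip_width: 0.0853
gripper_force: 0.0
```

arm_command:
  rows:
    - {"fingers": 1,"x": 0,"y": 0,"z": 0.04,"ax": 0,"ay": 0,"az": 0}
    - {"fingers": 1,"x": 0,"y": 0,"z": 0.04,"ax": 0,"ay": 0,"az": 0}
    - {"fingers": 1,"x": 0,"y": 0,"z": 0.03,"ax": 0,"ay": 0,"az": 0}
    - {"fingers": 1,"x": 0,"y": 0,"z": 0.02,"ax": 0,"ay": 0,"az": 0}
    - {"fingers": 1,"x": 0,"y": 0,"z": 0,"ax": 0,"ay": 0,"az": 0}
    - {"fingers": 1,"x": 0,"y": 0,"z": 0,"ax": 0,"ay": 0,"az": 0}

```text
clock: 16.25
tcp_pos: [0.5651, 0.1295, 0.1421]
orientation: [-2.143, -2.295, 0.005]
contact_force: [-0.4, -0.2, 1.0]
grip_width: 0.0854
gripper_force: 0.0
```

```bash
python3 - <<'E'
from h import *
go(.5675,.1295,.042,3.9)
f=grab('wrist','w5');W=cloud(f)
M=(W[...,2]>.04)&(W[...,2]<.06)&(np.hypot(W[...,0]-.567,W[...,1]-.13)<.06)
Q=W[M];print(len(Q))
if len(Q)>9:print(cv2.minAreaRect((Q[:,:2]*1000).astype(np.float32)))
E
```

```text
t 16.25 tcp [0.5651 0.1295 0.1421] yheading 3.93 tilt [-0.0029 -0.0014 -1.    ] q7 -0.06 w 0.0854 gf 0.0 F [-0.4 -0.2  1. ] M [-0.02  0.02 -0.04]
shift tool mm [ -0.    2.7 100.1]
turn az 0.030950287410561828 or -179.96904971258942
7171
((567.53857421875, 128.90933227539062), (60.27338409423828, 69.85173034667969), 3.727414846420288)
```

arm_command:
  rows:
    - {"fingers": 1,"x": -0.0003,"y": 0.0022,"z": 0.03,"ax": 0,"ay": 0,"az": 0}
    - {"fingers": 1,"x": 0,"y": 0,"z": 0.03,"ax": 0,"ay": 0,"az": 0}
    - {"fingers": 1,"x": 0,"y": 0,"z": 0.03,"ax": 0,"ay": 0,"az": 0}
    - {"fingers": 1,"x": 0,"y": 0,"z": 0.009,"ax": 0,"ay": 0,"az": 0}
    - {"fingers": 0.5,"x": 0,"y": 0,"z": 0,"ax": 0,"ay": 0,"az": 0}
    - {"fingers": 0.2,"x": 0,"y": 0,"z": 0,"ax": 0,"ay": 0,"az": 0}
    - {"fingers": 0.1,"x": 0,"y": 0,"z": 0,"ax": 0,"ay": 0,"az": 0}
    - {"fingers": 0.0,"x": 0,"y": 0,"z": 0,"ax": 0,"ay": 0,"az": 0}
    - {"fingers": -0.2,"x": 0,"y": 0,"z": 0,"ax": 0,"ay": 0,"az": 0}
    - {"fingers": -0.2,"x": 0,"y": 0,"z": 0,"ax": 0,"ay": 0,"az": 0}
  grip_force: 40

```text
clock: 17.13
tcp_pos: [0.5698, 0.13, 0.0464]
orientation: [2.143, 2.295, 0.005]
contact_force: [-0.6, -0.8, 7.8]
grip_width: 0.0594
gripper_force: 44.4
```

```bash
python3 - <<'E'
from h import *
go(.5675,.1295,.042,3.9)
E
```

```text
t 17.13 tcp [0.5698 0.13   0.0464] yheading 3.94 tilt [ 0.0035  0.0013 -1.    ] q7 0.00 w 0.0594 gf 44.4 F [-0.6 -0.8  7.8] M [-0.1   0.35  0.01]
shift tool mm [-0.3 -2.3  4.4]
turn az 0.036567781032474045 or -179.9634322189675
```

arm_command:
  rows:
    - {"fingers": -0.2,"x": 0,"y": 0,"z": -0.02,"ax": 0,"ay": 0,"az": 0}
    - {"fingers": -0.2,"x": 0,"y": 0,"z": -0.04,"ax": 0,"ay": 0,"az": 0}
    - {"fingers": -0.2,"x": 0,"y": 0,"z": -0.04,"ax": 0,"ay": 0,"az": 0}
    - {"fingers": -0.2,"x": 0,"y": 0,"z": -0.04,"ax": 0,"ay": 0,"az": 0}
    - {"fingers": -0.2,"x": 0,"y": 0,"z": -0.04,"ax": 0,"ay": 0,"az": 0}
    - {"fingers": -0.2,"x": 0,"y": 0,"z": -0.04,"ax": 0,"ay": 0,"az": 0}
    - {"fingers": -0.2,"x": 0,"y": 0,"z": 0,"ax": 0,"ay": 0,"az": 0}
    - {"fingers": -0.2,"x": 0,"y": 0,"z": 0,"ax": 0,"ay": 0,"az": 0}

```text
clock: 17.8
tcp_pos: [0.5696, 0.13, 0.2676]
orientation: [2.142, 2.295, 0.01]
contact_force: [0.1, 0.1, -2.6]
grip_width: 0.0589
gripper_force: 44.3
```

arm_command:
  rows:
    - {"fingers": -0.2,"x": -0.037,"y": 0,"z": 0,"ax": 0,"ay": 0,"az": 0}
    - {"fingers": -0.2,"x": -0.037,"y": 0,"z": 0,"ax": 0,"ay": 0,"az": 0}
    - {"fingers": -0.2,"x": -0.037,"y": 0,"z": 0,"ax": 0,"ay": 0,"az": 0}
    - {"fingers": -0.2,"x": -0.037,"y": 0,"z": 0,"ax": 0,"ay": 0,"az": 0}
    - {"fingers": -0.2,"x": -0.037,"y": 0,"z": 0,"ax": 0,"ay": 0,"az": 0}
    - {"fingers": -0.2,"x": 0,"y": 0,"z": 0,"ax": 0,"ay": 0,"az": 0}
    - {"fingers": -0.2,"x": 0,"y": 0,"z": 0,"ax": 0,"ay": 0,"az": 0}
    - {"fingers": -0.2,"x": 0,"y": 0,"z": 0,"ax": 0,"ay": 0,"az": 0}

```text
clock: 18.47
tcp_pos: [0.5801, -0.0545, 0.2629]
orientation: [-2.143, -2.295, 0.002]
contact_force: [0.3, 0.4, -1.9]
grip_width: 0.0589
gripper_force: 44.2
```

```bash
python3 - <<'E'
from h import *
go(.580,-.058,.22,3.9)
f=grab('wrist','w6');W=cloud(f)
p=r.get_obs()['tcp_pos'];d=np.hypot(W[...,0]-p[0],W[...,1]-p[1])
M=(d<.05)&(W[...,2]>.2)&(W[...,2]<p[2]+.02)&(f['frame'].min(-1)>120)
Q=W[M];print(len(Q),p[2]-np.percentile(Q[:,2],[5,50,95]))
M&=W[...,2]>np.median(Q[:,2])-.004
print(cv2.minAreaRect((W[M][:,:2]*1000).astype(np.float32)))
E
```

```text
t 18.47 tcp [ 0.5801 -0.0545  0.2629] yheading 3.93 tilt [-2.4e-03  4.0e-04 -1.0e+00] q7 0.23 w 0.0589 gf 44.2 F [ 0.3  0.4 -1.9] M [ 0.07 -0.01 -0.01]
shift tool mm [-3.5 -0.2 42.9]
turn az 0.028486902371611222 or -179.9715130976284
20729 [ 0.02199929 -0.00404577 -0.00516659]
((581.6155395507812, -54.76105499267578), (71.95091247558594, 68.08665466308594), 4.596492290496826)
```

arm_command:
  rows:
    - {"fingers": -0.2,"x": -0.0038,"y": 0.0002,"z": 0,"ax": 0,"ay": 0,"az": 0}
    - {"fingers": -0.2,"x": 0,"y": 0,"z": 0.02,"ax": 0,"ay": 0,"az": 0}
    - {"fingers": -0.2,"x": 0,"y": 0,"z": 0.015,"ax": 0,"ay": 0,"az": 0}
    - {"fingers": -0.2,"x": 0,"y": 0,"z": 0.008,"ax": 0,"ay": 0,"az": 0}
    - {"fingers": -0.2,"x": 0,"y": 0,"z": 0,"ax": 0,"ay": 0,"az": 0}
    - {"fingers": -0.2,"x": 0,"y": 0,"z": 0,"ax": 0,"ay": 0,"az": 0}

```text
clock: 19.02
tcp_pos: [0.5813, -0.0581, 0.2211]
orientation: [-2.142, -2.298, 0.001]
contact_force: [-0.4, -0.2, -1.2]
grip_width: 0.0593
gripper_force: 44.2
```

arm_command:
  rows:
    - {"fingers": -0.2,"x": 0,"y": 0,"z": 0.004,"ax": 0,"ay": 0,"az": 0}
    - {"fingers": -0.2,"x": 0,"y": 0,"z": 0.002,"ax": 0,"ay": 0,"az": 0}
    - {"fingers": -0.2,"x": 0,"y": 0,"z": 0,"ax": 0,"ay": 0,"az": 0}

```text
clock: 19.27
tcp_pos: [0.5814, -0.0586, 0.2153]
orientation: [2.143, 2.297, 0.0]
contact_force: [0.7, 0.6, -1.5]
grip_width: 0.0595
gripper_force: 44.2
```

```bash
python3 - <<'E'
from h import *
go(.580,-.058,.196,3.9)
E
```

```text
t 19.27 tcp [ 0.5814 -0.0586  0.2153] yheading 3.96 tilt [ 3.e-04  1.e-04 -1.e+00] q7 0.26 w 0.0595 gf 44.2 F [ 0.7  0.6 -1.5] M [-0.   -0.01 -0.03]
shift tool mm [ 0.7 -1.4 19.3]
turn az 0.062018461756039756 or -179.93798153824395
```

arm_command:
  rows:
    - {"fingers": -0.2,"x": 0.0002,"y": -0.0008,"z": 0.003,"ax": 0,"ay": 0,"az": 0}
    - {"fingers": -0.2,"x": 0,"y": 0,"z": 0.002,"ax": 0,"ay": 0,"az": 0}
    - {"fingers": -0.2,"x": 0,"y": 0,"z": 0,"ax": 0,"ay": 0,"az": 0}

```text
clock: 19.52
tcp_pos: [0.5802, -0.0585, 0.2098]
orientation: [-2.143, -2.296, 0.001]
contact_force: [0.3, 0.4, -1.9]
grip_width: 0.059
gripper_force: 44.2
```

arm_command:
  rows:
    - {"fingers": -0.2,"x": 0,"y": 0,"z": 0.003,"ax": 0,"ay": 0,"az": 0}
    - {"fingers": -0.2,"x": 0,"y": 0,"z": 0,"ax": 0,"ay": 0,"az": 0}

```text
clock: 19.68
tcp_pos: [0.5805, -0.0584, 0.2068]
orientation: [-2.143, -2.297, 0.0]
contact_force: [-0.0, 1.0, -2.1]
grip_width: 0.0592
gripper_force: 44.2
```

```bash
python3 - <<'E'
from h import *
go(.580,-.058,.196,3.9)
E
```

```text
t 19.68 tcp [ 0.5805 -0.0584  0.2068] yheading 3.96 tilt [-3.e-04  1.e-04 -1.e+00] q7 0.27 w 0.0592 gf 44.2 F [-0.   1.  -2.1] M [ 0.04 -0.03  0.01]
shift tool mm [ 0.4 -0.4 10.8]
turn az 0.061823050193112294 or -179.9381769498069
```

It's inside the frame without contact. I'll keep going until the latches click.

arm_command:
  rows:
    - {"fingers": -0.2,"x": 0,"y": 0,"z": 0.003,"ax": 0,"ay": 0,"az": 0}
    - {"fingers": -0.2,"x": 0,"y": 0,"z": 0.002,"ax": 0,"ay": 0,"az": 0}
    - {"fingers": -0.2,"x": 0,"y": 0,"z": 0,"ax": 0,"ay": 0,"az": 0}

```text
clock: 19.93
tcp_pos: [0.5808, -0.0585, 0.202]
orientation: [2.143, 2.296, 0.0]
contact_force: [1.2, 0.2, -1.3]
grip_width: 0.0591
gripper_force: 44.3
```

arm_command:
  rows:
    - {"fingers": -0.2,"x": 0,"y": 0,"z": 0.002,"ax": 0,"ay": 0,"az": 0}
    - {"fingers": -0.2,"x": 0,"y": 0,"z": 0.002,"ax": 0,"ay": 0,"az": 0}
    - {"fingers": -0.2,"x": 0,"y": 0,"z": 0,"ax": 0,"ay": 0,"az": 0}

```text
clock: 20.18
tcp_pos: [0.5801, -0.0585, 0.1975]
orientation: [-2.143, -2.296, 0.001]
contact_force: [1.1, 0.9, -3.0]
grip_width: 0.0591
gripper_force: 44.2
```

arm_command:
  rows:
    - {"fingers": -0.2,"x": 0,"y": 0,"z": 0.001,"ax": 0,"ay": 0,"az": 0}
    - {"fingers": -0.2,"x": 0,"y": 0,"z": 0,"ax": 0,"ay": 0,"az": 0}

```text
clock: 20.35
tcp_pos: [0.5802, -0.0585, 0.1968]
orientation: [-2.143, -2.296, 0.001]
contact_force: [0.0, 0.0, -1.7]
grip_width: 0.059
gripper_force: 44.1
```

arm_command:
  rows:
    - {"fingers": -0.2,"x": 0,"y": 0,"z": 0.001,"ax": 0,"ay": 0,"az": 0}
    - {"fingers": -0.2,"x": 0,"y": 0,"z": 0,"ax": 0,"ay": 0,"az": 0}

```text
clock: 20.52
tcp_pos: [0.5805, -0.0586, 0.1965]
orientation: [-2.144, -2.296, 0.0]
contact_force: [-1.7, -0.1, 2.3]
grip_width: 0.0591
gripper_force: 44.6
```

arm_command:
  rows:
    - {"fingers": -0.2,"x": 0,"y": 0,"z": 0.001,"ax": 0,"ay": 0,"az": 0}
    - {"fingers": -0.2,"x": 0,"y": 0,"z": 0,"ax": 0,"ay": 0,"az": 0}

```text
clock: 20.68
tcp_pos: [0.5805, -0.0587, 0.1964]
orientation: [-2.144, -2.296, -0.001]
contact_force: [-5.5, 0.2, 10.6]
grip_width: 0.0589
gripper_force: 45.5
```

```bash
python3 - <<'E'
from h import *
go(.580,-.058,.196,3.9)
f=grab('side','d6');W=cloud(f)
M=(np.hypot(W[...,0]-.58,W[...,1]+.06)<.045)&(W[...,2]>.172)&(f['frame'].min(-1)>150)
print(M.sum(),np.percentile(W[M][:,2],[50,80,90,95]))
E
```

```text
t 20.68 tcp [ 0.5805 -0.0587  0.1964] yheading 3.93 tilt [ 1.e-04  7.e-04 -1.e+00] q7 0.27 w 0.0589 gf 45.5 F [-5.5  0.2 10.6] M [0.17 1.06 0.02]
shift tool mm [ 0.7 -0.4  0.4]
turn az 0.03419727433271191 or -179.9658027256673
129 [0.19980377 0.20136391 0.35285904 0.35732969]
```

arm_command:
  rows:
    - {"fingers": -0.2,"x": 0,"y": 0,"z": 0.001,"ax": 0,"ay": 0,"az": 0}
    - {"fingers": -0.2,"x": 0,"y": 0,"z": 0,"ax": 0,"ay": 0,"az": 0}
    - {"fingers": -0.2,"x": 0,"y": 0,"z": 0,"ax": 0,"ay": 0,"az": 0}

```text
clock: 20.98
tcp_pos: [0.5805, -0.0587, 0.1963]
orientation: [-2.143, -2.296, -0.002]
contact_force: [-8.9, 1.7, 18.7]
grip_width: 0.059
gripper_force: 46.5
```

arm_command:
  rows:
    - {"fingers": -0.2,"x": 0,"y": 0,"z": -0.002,"ax": 0,"ay": 0,"az": 0}
    - {"fingers": -0.2,"x": 0,"y": 0,"z": -0.0015,"ax": 0,"ay": 0,"az": 0}
    - {"fingers": -0.2,"x": 0,"y": 0,"z": 0,"ax": 0,"ay": 0,"az": 0}

```text
clock: 21.23
tcp_pos: [0.5804, -0.0586, 0.1971]
orientation: [2.143, 2.297, -0.001]
contact_force: [1.7, -0.9, -4.6]
grip_width: 0.0591
gripper_force: 46.5
```

arm_command:
  rows:
    - {"fingers": -0.2,"x": 0,"y": 0,"z": -0.001,"ax": 0,"ay": 0,"az": 0}
    - {"fingers": -0.2,"x": 0,"y": 0,"z": 0,"ax": 0,"ay": 0,"az": 0}
    - {"fingers": -0.2,"x": 0,"y": 0,"z": 0,"ax": 0,"ay": 0,"az": 0}

```text
clock: 21.48
tcp_pos: [0.5804, -0.0585, 0.1976]
orientation: [-2.143, -2.297, 0.002]
contact_force: [4.8, -1.0, -15.4]
grip_width: 0.0592
gripper_force: 47.2
```

Latched: it holds against a 15 N pull. Push back down lightly, release, rise.

arm_command:
  rows:
    - {"fingers": -0.2,"x": 0,"y": 0,"z": 0.0028,"ax": 0,"ay": 0,"az": 0}
    - {"fingers": -0.2,"x": 0,"y": 0,"z": 0,"ax": 0,"ay": 0,"az": 0}
    - {"fingers": 0.5,"x": 0,"y": 0,"z": 0,"ax": 0,"ay": 0,"az": 0}
    - {"fingers": 1,"x": 0,"y": 0,"z": 0,"ax": 0,"ay": 0,"az": 0}
    - {"fingers": 1,"x": 0,"y": 0,"z": 0,"ax": 0,"ay": 0,"az": 0}
    - {"fingers": 1,"x": 0,"y": 0,"z": -0.01,"ax": 0,"ay": 0,"az": 0}
    - {"fingers": 1,"x": 0,"y": 0,"z": -0.03,"ax": 0,"ay": 0,"az": 0}
    - {"fingers": 1,"x": 0,"y": 0,"z": -0.04,"ax": 0,"ay": 0,"az": 0}
    - {"fingers": 1,"x": 0,"y": 0,"z": -0.03,"ax": 0,"ay": 0,"az": 0}
    - {"fingers": 1,"x": 0,"y": 0,"z": 0,"ax": 0,"ay": 0,"az": 0}

```text
clock: 22.32
tcp_pos: [0.5838, -0.0595, 0.3136]
orientation: [2.139, 2.29, 0.013]
contact_force: [0.5, -0.2, 0.1]
grip_width: 0.0852
gripper_force: 0.0
```

```bash
python3 - <<'E'
from h import *
go(.580,-.058,.3,3.9)
f=grab('wrist','w7');W=cloud(f);s=grab('side','d7')
d=np.hypot(W[...,0]-.58,W[...,1]+.06)
M=(W[...,2]>.185)&(W[...,2]<.215)&(d<.05)
Q=W[M];print(len(Q),np.percentile(Q[:,2],[5,50,95]),cv2.minAreaRect((Q[:,:2]*1000).astype(np.float32)))
A=np.c_[Q[:,:2]-Q[:,:2].mean(0),np.ones(len(Q))];k=Q[:,2]>.197;print('plane',np.linalg.lstsq(A[k],Q[k,2],rcond=None)[0])
cv2.imwrite('pics/c7.png',np.hstack([f['frame'],cv2.resize(s['frame'][170:270,240:315],(288,384),interpolation=2)])[:,:,::-1])
E
```

```text
t 22.32 tcp [ 0.5838 -0.0595  0.3136] yheading 3.91 tilt [ 1.170e-02  7.000e-04 -9.999e-01] q7 0.21 w 0.0852 gf 0.0 F [ 0.5 -0.2  0.1] M [-0.05 -0.09  0.03]
shift tool mm [ 1.7 -3.9 13.5]
turn az 0.006047771804446711 or -179.99395222819555
6075 [0.19660665 0.20063955 0.20175416] ((582.2174072265625, -58.7667236328125), (60.13254928588867, 69.2734146118164), 3.8287484645843506)
plane [ 0.00072032 -0.00288312  0.20064053]
```

View pics/c7.png

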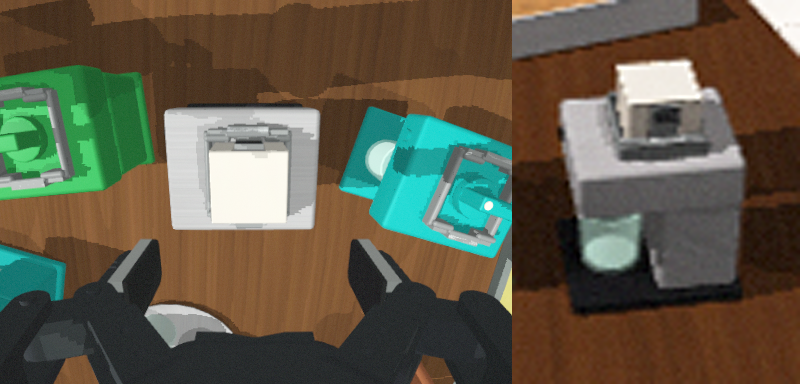

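The cover at (248,186) sits level with its top at 0.2006 m and measures 69 mm over the tabs, so both are out. The gripper is clear. Handing in.

```bash
python3 -c "
from bench import r
print(r.hand_in())"
```

```text
the job is handed in; nothing more can be done
None
```

I turned the ring to the stop and backed it off three clicks (camera reading 60°), then pressed the cover back on: it sits level, both tabs are out, it held against a pull of about 15 N, and the job was handed in at about 22 s.

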